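Load a swing-out centrifuge rotor, tubes sorted by length

ROBOT

A 6-joint arm with a two-finger parallel gripper is mounted at the origin on a cart in front of the work surface, level with it; the furniture and walls round the work are solid. World frame = base frame: x ahead of the robot, y to its left, z up, the work surface at z = 0. Lengths are in mm, angles in rad, forces in N, time in s.
With the tool pointing down it reaches from about 275 to 750 mm from the base axis. Payload 10.2 kg.
Tool frame: the origin (TCP) lies at the very end of the fingers, on their centre line; the grasp point (between the pads) lies 19 mm behind it; z points along the fingers, y is the direction in which the jaws open and shut (so a half turn about z gives the same grasp; the last joint's range is limited). The gripper opens to 85 mm and grips with 20 to 120 N. Pads are 22 mm wide; open, the fingers measure 114 mm over their backs; the gripper's body (76 mm by 85 mm) begins 54 mm behind the grasp point. The pads swing forward as they close: fully open they stand 13 mm farther back than shut.
Start: joints at [-1.568, 0.313, 1.498, -0, 1.331, -0.223], TCP at [117.526, -511.682, 231.294] pointing down, gripper open.
Joint ranges: [-2.94, 2.94], [-0.97, 2.17], [0.19, 2.56], [-1.23, 4.37], [0.02, 3.11], [-2.88, 2.88]. Speed limits (rad/s): [2.39, 2.39, 3.01, 3.14, 3.14, 3.14].

INTERFACE

Orientations are given as a unit quaternion [w, x, y, z].
In Python, from rig import ctrl, eyes, order gives the robot as it stands.
- The arm moves only by the tool move_arm, never from a script. Its argument "deltas" is a list of rows, each a list of 6 numbers: the shift along the tool's x, y, z in cm, then the turn, a rotation vector about the tool's x, y, z in degrees. A call has exactly 10 rows; each row shifts and turns the commanded pose from where the row before left it, along the tool's axes as they then stand; what a row does not reach is not made up. A row lasts 1/10 s, in which the tool goes at most 50 mm and 8.59 degrees, less where a joint would pass 70% of its speed; a pose out of reach is approached as far as the arm can. A call is refused whole if a number of a shift passes 5 or a number of a turn 8.59, either way. A call with a gripper value outside its range is refused whole. "grip" is the finger opening in cm, from 0 to 8.54, set as the call begins (left out, the last holds). The fingers move at their own pace and stop on an object; "newtons" is the grip in N (left out, the last holds). Time passes only in rows, so rows that do not move let the fingers close, or fill a call up. It gives the time, the measured TCP pose, the force and the opening at its end, in the units of the state.
- ctrl.sense(): the state, without advancing time (a new reading comes with each control period).
- eyes.capture(name): name is "scene" or "top" or "wrist"; returns the picture (480x640x3 uint8, blue, green, red); there is no depth.
- eyes.camera_params(name): a dict with "K" (3x3 intrinsics, pixels), "camera_from_world" (4x4, takes a point from world to camera coordinates). Camera axes: x right, y down, z forward; pixel columns grow to the right and rows downward; lengths in mm; the calibration is good to about 2 mm. A picture is of the moment at which its call begins: read the wrist's pose just before it. camera_params takes no time and is no camera call; for the wrist camera it gives the pose at the moment of the call.
- order.finish_job(): hands the job in, once; it reports no verdict.
The state is a dict: "time_s": time; "joints": joint angles; "dq": joint speeds; "tau": joint torques, N m; "eef_pos": TCP position; "ee_rot": TCP orientation; "force": force on the tool from outside, world axes, zero at the start; "wrist_torque": the same for the moment, N m; "grip_width": opening from 0.0 (shut) to 1.0 (fully open).
Only numpy, scipy, OpenCV 4.12 (cv2) and the standard library are available. Lean on these libraries where they do the work, as an engineer would, in place of code of your own. Each camera call takes 0.05 s, during which the arm holds its last target.

TASK

The mixed tubes in the white rack are due for spinning: load them into the four buckets of the centrifuge rotor on its stand, one tube to a bucket, the two long tubes in the deep round-rimmed buckets and the two short tubes in the shallow square-flanged ones, so that like faces like and the rotor is balanced. Stand each tube right down on the bottom of its bucket and keep the tubes upright on the way. Leave the specimen cup and the vial that stand nearby where they are.

Things in the scene. Friction and masses are not known exactly. Their poses are not given: they have to be found in the camera images.
- long_tube_a: Long tube with a tan cap, 122 mm overall; barrel 14 mm, cap 20 mm across over the top 24 mm (grasp it there). Origin: centre of the underside, z up along the tube. About 11 g. All tubes start upright in a fixed white rack, 223 x 73 mm, 70 mm high: square 17 mm cells, floor 4 mm thick, tubes zigzag 67 mm apart in any order.
- long_tube_b: Long tube with a green cap, 115 mm overall; barrel 13 mm, cap 20 mm across over the top 24 mm (grasp it there). Origin: centre of the underside, z up along the tube. About 11 g. Shuffled with the other tubes in the rack; tell long from short by height, not by cap colour.
- short_tube_a: Short tube with a blue cap, 98 mm overall; barrel 13 mm, cap 20 mm across over the top 20 mm (grasp it there). Origin: centre of the underside, z up along the tube. About 11 g. Shuffled with the other tubes in the rack; tell long from short by height, not by cap colour.
- short_tube_b: Short tube with a purple cap, 98 mm overall; barrel 13 mm, cap 20 mm across over the top 20 mm (grasp it there). Origin: centre of the underside, z up along the tube. About 11 g. Shuffled with the other tubes in the rack; tell long from short by height, not by cap colour.
- deep_bucket_a: DEEP steel bucket, round rim 41 mm across. Bore 27 mm, flaring to 34 mm at the mouth; dished cushion at the bottom. Origin: on the bucket's axis at trunnion height, 72 mm above the bench; z up, x away from the hub. Rim 26 mm above the origin, inner floor 58 mm below it. Hangs on trunnions: swings outward if pushed, and back by its weight. A long tube ends 31 to 38 mm above the rim.
- deep_bucket_b: The other DEEP bucket, like deep_bucket_a (same origin, sizes), facing it across the hub. The rotor is a fixed aluminium cross on a stand, turned any way: four T-shaped arms at 72 mm height, buckets hung between them 80 mm out from the hub's axis; the dark nut on the hub tops out 107 mm above the bench.
- shallow_bucket_a: SHALLOW steel bucket, square flange 51 mm across round its mouth. Bore 27 mm, flaring to 34 mm at the mouth; dished cushion at the bottom. Origin: on the bucket's axis at trunnion height, 72 mm above the bench; z up, x away from the hub. Rim 18 mm above the origin, inner floor 42 mm below it. Hangs on trunnions and swings like the deep ones. A short tube in it stands 38 mm above the rim.
- shallow_bucket_b: The other SHALLOW bucket, like shallow_bucket_a (same origin, sizes), facing it across the hub; the shallow pair sits a quarter turn from the deep pair, 113 mm from each deep bucket.
- specimen_cup: Bystander, not to be disturbed: white lidded specimen cup with a blue lid, 61 mm across, 66 mm high, standing to the right of the rotor. Origin: centre of the underside.
- vial: Bystander, not to be disturbed: small brown injection vial with a red cap, 23 mm across, 46 mm high, standing near the front edge between rack and rotor. Origin: centre of the underside.

How it is judged (in metres and radians):
At the end, for the whole second after the job is handed in: Each long tube stands in a deep bucket and each short tube in a shallow bucket, one tube per bucket: tube foot within 12 mm of the bucket's axis either way and within 12 mm of its inner floor, tube leaning less than 20 degrees, buckets hanging within 11 degrees of upright, all at rest and released ((((x of long_tube_a in the frame of deep_bucket_a between -0.012 and 0.012 m and y of long_tube_a in the frame of deep_bucket_a between -0.012 and 0.012 m and z of long_tube_a in the frame of deep_bucket_a between -0.062 and -0.046 m) and (x of long_tube_b in the frame of deep_bucket_b between -0.012 and 0.012 m and y of long_tube_b in the frame of deep_bucket_b between -0.012 and 0.012 m and z of long_tube_b in the frame of deep_bucket_b between -0.062 and -0.046 m)) or ((x of long_tube_a in the frame of deep_bucket_b between -0.012 and 0.012 m and y of long_tube_a in the frame of deep_bucket_b between -0.012 and 0.012 m and z of long_tube_a in the frame of deep_bucket_b between -0.062 and -0.046 m) and (x of long_tube_b in the frame of deep_bucket_a between -0.012 and 0.012 m and y of long_tube_b in the frame of deep_bucket_a between -0.012 and 0.012 m and z of long_tube_b in the frame of deep_bucket_a between -0.062 and -0.046 m))) and (((x of short_tube_a in the frame of shallow_bucket_a between -0.012 and 0.012 m and y of short_tube_a in the frame of shallow_bucket_a between -0.012 and 0.012 m and z of short_tube_a in the frame of shallow_bucket_a between -0.046 and -0.03 m) and (x of short_tube_b in the frame of shallow_bucket_b between -0.012 and 0.012 m and y of short_tube_b in the frame of shallow_bucket_b between -0.012 and 0.012 m and z of short_tube_b in the frame of shallow_bucket_b between -0.046 and -0.03 m)) or ((x of short_tube_a in the frame of shallow_bucket_b between -0.012 and 0.012 m and y of short_tube_a in the frame of shallow_bucket_b between -0.012 and 0.012 m and z of short_tube_a in the frame of shallow_bucket_b between -0.046 and -0.03 m) and (x of short_tube_b in the frame of shallow_bucket_a between -0.012 and 0.012 m and y of short_tube_b in the frame of shallow_bucket_a between -0.012 and 0.012 m and z of short_tube_b in the frame of shallow_bucket_a between -0.046 and -0.03 m))) and angle between each of long_tube_a, long_tube_b, short_tube_a, short_tube_b's own z axis and vertical below 0.35 rad and linear speed of each of long_tube_a, long_tube_b, short_tube_a, short_tube_b below 0.03 m/s and angle between each of deep_bucket_a, deep_bucket_b, shallow_bucket_a, shallow_bucket_b's own z axis and vertical below 0.2 rad); the robot touches nothing.
It fails at once if a tube is dropped or laid over (more than 50 degrees off upright) (angle between any of long_tube_a, long_tube_b, short_tube_a, short_tube_b's own z axis and vertical above 0.87 rad).
It fails at once if the specimen cup or the vial is pushed away (more than 30 mm) or knocked over (distance of any of specimen_cup, vial from where it was at the start of the episode above 0.03 m or angle between any of specimen_cup, vial's own z axis and vertical above 0.5 rad).
It also fails if it takes over 99 s, if anything falls off the work surface, if the arm or the gripper's body presses on something with over 40 N, if the wrist force passes 120 N, or if a joint passes its speed limit or range.

## Working session

There is one attempt and no reset: what is moved stays moved. The work goes in short steps, Python scripts to look and compute and a tool call to move; the robot and the scene stay as the last step left them, time stands still between calls to the robot, and variables do not carry over. Pictures are saved under pics/ and viewed, and the job is handed in when it is done.

Besides the shell and the picture viewer there is one more tool, called by a JSON object that holds its "name" and its "arguments". move_arm: Moves the arm, as the interface text tells. Its arguments: {"type":"object","properties":{"deltas":{"type":"array"},"grip":{"type":"number"},"newtons":{"type":"number"}},"required":["deltas"]}

```bash
mkdir -p pics; python3 - <<'E'
from rig import ctrl, eyes, order
import cv2
s=ctrl.sense(); print(s)
for n in ("scene","top","wrist"):
    p=eyes.camera_params(n); print(n,p["K"],p["camera_from_world"])
    im=eyes.capture(n); cv2.imwrite(f"pics/{n}0.png",im)
E
```

```text
{'time_s': 0.0, 'joints': array([-1.56841546e+00,  3.13434201e-01,  1.49845726e+00, -2.89113106e-06,
        1.33094384e+00, -2.23384212e-01]), 'dq': array([ 1.72485040e-03,  9.32843644e-05,  9.38865352e-04,  1.97915952e-03,
       -4.01673950e-04, -2.10156840e-04]), 'tau': array([-1.35489448e-03, -4.12274265e+01, -2.59733713e+01, -2.53432845e-04,
        4.24689380e-03, -6.46976957e-06]), 'eef_pos': array([ 117.51723887, -511.420532  ,  230.73555009]), 'ee_rot': array([-6.17689004e-04,  9.93635298e-01,  1.12643279e-01,  6.71222614e-05]), 'force': array([-0.74264889,  0.18720272, -1.19881864]), 'wrist_torque': array([0.00575312, 0.0509823 , 0.01064566]), 'grip_width': 1.0062755241599524}
scene [[505.71544031   0.         317.32069014]
 [  0.         505.71544031 238.72268766]
 [  0.           0.           1.        ]] [[-4.08912392e-01 -9.12381334e-01 -1.87338692e-02  2.36064091e+02]
 [-3.92800066e-01  1.94501120e-01 -8.98820016e-01  2.79661808e+02]
 [ 8.23710364e-01 -3.60179978e-01 -4.37917367e-01  8.22319142e+02]
 [ 0.00000000e+00  0.00000000e+00  0.00000000e+00  1.00000000e+00]]
top [[529.78354792   0.         319.1780772 ]
 [  0.         529.78354792 243.78080885]
 [  0.           0.           1.        ]] [[-2.62886470e-03 -9.99986317e-01 -4.52276251e-03  9.05606611e+00]
 [-9.97911736e-01  2.91525285e-03 -6.45264974e-02  5.41020902e+02]
 [ 6.45387994e-02  4.34368636e-03 -9.97905745e-01  1.36048033e+03]
 [ 0.00000000e+00  0.00000000e+00  0.00000000e+00  1.00000000e+00]]
wrist [[396.39094054   0.         321.11062918]
 [  0.         396.39094054 244.72034862]
 [  0.           0.           1.        ]] [[ 2.23844887e-01 -9.74623879e-01 -1.32661696e-03 -5.24368396e+02]
 [-9.28518606e-01 -2.13669052e-01  3.03642447e-01 -3.94246077e+01]
 [-2.96220636e-01 -6.67370208e-02 -9.52785130e-01  3.79852583e+02]
 [ 0.00000000e+00  0.00000000e+00  0.00000000e+00  1.00000000e+00]]
```

View pics/scene0.png

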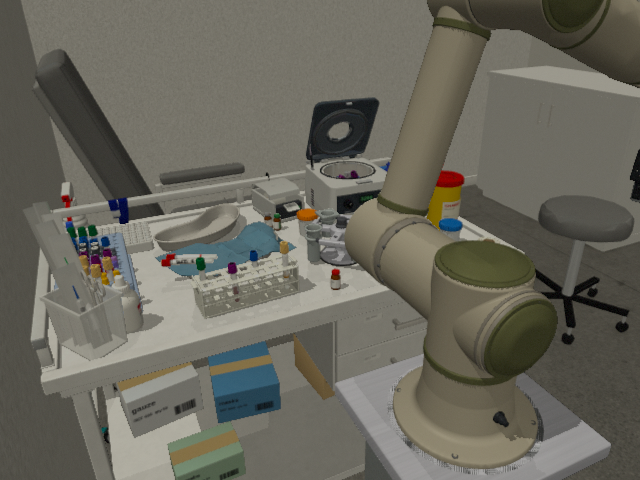

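View pics/top0.png

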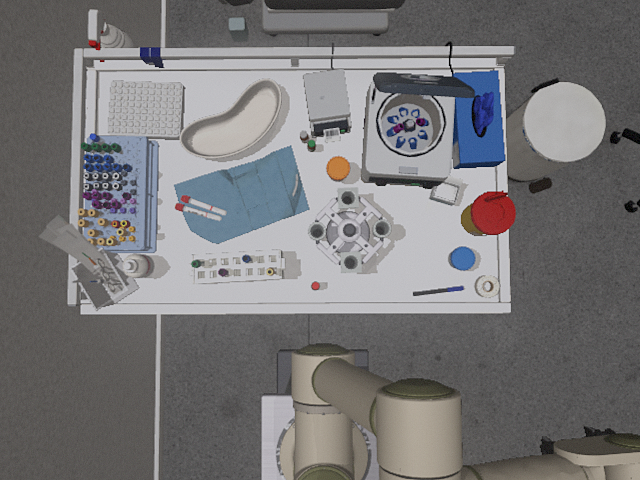

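```bash
cat > h.py <<'E'
import numpy as np, cv2
from rig import ctrl, eyes, order
def ray(p,uv,z):
    K=np.array(p["K"]);T=np.array(p["camera_from_world"]);R=T[:3,:3];t=T[:3,3]
    c=-R.T@t; d=R.T@np.linalg.inv(K)@np.array([uv[0],uv[1],1.]); s=(z-c[2])/d[2]; return c+s*d
def proj(p,X):
    K=np.array(p["K"]);T=np.array(p["camera_from_world"]);q=K@(T[:3,:3]@np.array(X,float)+T[:3,3]); return q[:2]/q[2]
E
python3 - <<'E'
import cv2
from h import *
im=cv2.imread("pics/top0.png")
cv2.imwrite("pics/tc1.png",cv2.resize(im[235:300,180:330],None,fx=5,fy=5,interpolation=cv2.INTER_CUBIC))
cv2.imwrite("pics/tc2.png",cv2.resize(im[180:280,300:400],None,fx=6,fy=6,interpolation=cv2.INTER_CUBIC))
p=eyes.camera_params("top")
for n,uv,z in [("green",(197,264),119),("purple",(222,272),102),("blue",(246,258),102),("tan",(271,271),126),("nut",(350,230),107),("vial",(315,286),46),("cup",(462,259),66),("orange",(338,168),40)]:
    print(n,ray(p,uv,z).round(0))
E
```

```text
green [487. 301. 119.]
purple [467. 244. 102.]
blue [501. 186. 102.]
tan [469. 122. 126.]
nut [569. -68. 107.]
vial [432.  18.  46.]
cup [ 499. -350.   66.]
orange [736. -42.  40.]
```

View pics/tc1.png

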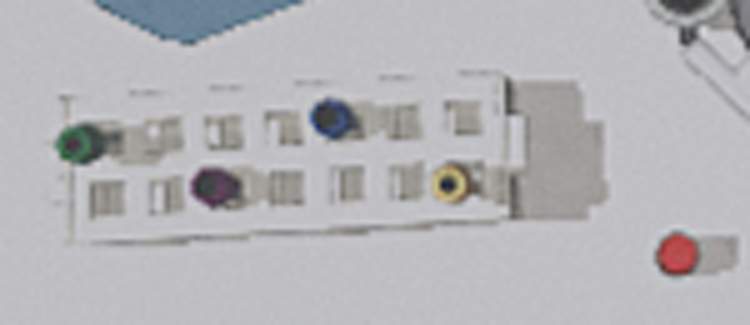

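View pics/tc2.png

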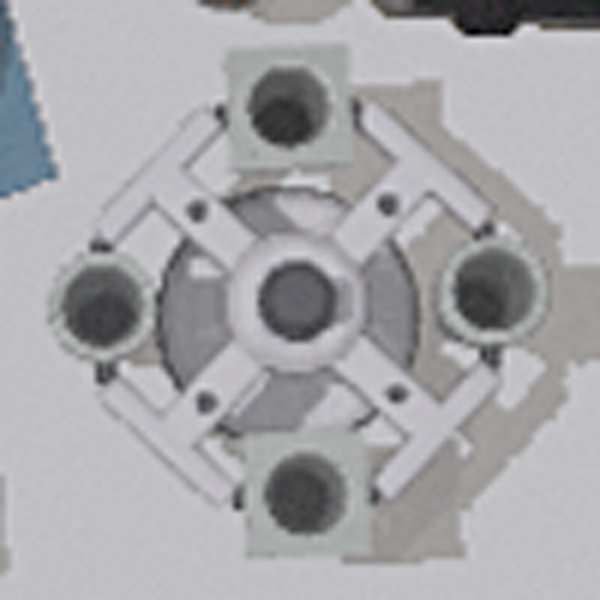

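View pics/wrist0.png

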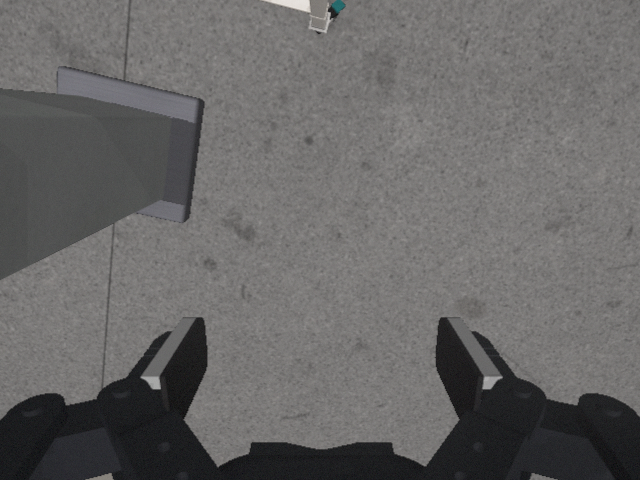

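```bash
cat >> h.py <<'E'
import itertools
def R_of(a): # yaw deg
    a=np.radians(a);c,s=np.cos(a),np.sin(a)
    return np.array([[c,s,0],[s,-c,0],[0,0,-1.]])
def plan(p0,a0,p1,a1,n):
    """n rows, rounded; returns rows and end pose"""
    p=np.array(p0,float);a=a0;rows=[]
    p1=np.array(p1,float)
    for i in range(n):
        tgt=np.array(p0,float)+(p1-np.array(p0,float))*(i+1)/n
        da=-( a0+(a1-a0)*(i+1)/n - a)
        d=np.round(R_of(a).T@(tgt-p)/10,2); da=round(da,2)
        rows.append([*map(float,d),0,0,float(da)]); p=p+R_of(a)@(d*10); a-=da
    return rows,p,a
E
python3 - <<'E'
from h import *
p=eyes.camera_params("top")
c1=lambda u,v:(180+(u+.5)/5-.5,235+(v+.5)/5-.5)
c2=lambda u,v:(300+(u+.5)/6-.5,180+(v+.5)/6-.5)
P={}
for n,uv,z in [("green",c1(77,144),119),("purple",c1(210,186),102),("blue",c1(329,117),102),("tan",c1(451,183),126),
 ("deepL",c2(103,306),98),("deepR",c2(491,292),98),("shTop",c2(289,107),90),("shBot",c2(308,494),90),("nut",c2(297,301),107)]:
    P[n]=ray(p,uv,z); print(n,uv,P[n].round(1))
for a,b in [("green","purple"),("purple","blue"),("blue","tan"),("deepL","deepR"),("shTop","shBot"),("deepL","nut"),("shTop","nut")]:
    print(a,b,np.linalg.norm((P[a]-P[b])[:2]).round(1))
for r in plan([117.5,-511.7,231.3],12.9,[430,-60,270],90,10)[0]: print(r)
print(plan([117.5,-511.7,231.3],12.9,[430,-60,270],90,10)[1:])
E
```

```text
green (195.0, 263.4) [488.1 306.  119. ]
purple (221.6, 271.8) [467.9 245.  102. ]
blue (245.4, 258.0) [501.4 187.2 102. ]
tan (269.8, 271.2) [468.7 125.2 126. ]
deepL (316.75, 230.58333333333334) [568.3  13.1  98. ]
deepR (381.4166666666667, 228.25) [ 573.6 -145.5   98. ]
shTop (347.75, 197.41666666666666) [651.2 -63.8  90. ]
shBot (350.9166666666667, 261.9166666666667) [491.5 -70.6  90. ]
nut (349.0833333333333, 229.75) [569.3 -65.8 107. ]
green purple 64.3
purple blue 66.8
blue tan 70.0
deepL deepR 158.7
shTop shBot 159.9
deepL nut 78.8
shTop nut 82.0
[4.05, -3.71, -0.39, 0, 0, -7.71]
[4.52, -3.12, -0.38, 0, 0, -7.71]
[4.89, -2.5, -0.39, 0, 0, -7.71]
[5.19, -1.81, -0.39, 0, 0, -7.71]
[5.38, -1.1, -0.38, 0, 0, -7.71]
[5.48, -0.38, -0.39, 0, 0, -7.71]
[5.48, 0.37, -0.39, 0, 0, -7.71]
[5.38, 1.1, -0.39, 0, 0, -7.71]
[5.18, 1.81, -0.38, 0, 0, -7.71]
[4.9, 2.49, -0.39, 0, 0, -7.71]
(array([429.96581378, -59.99220981, 270.        ]), 89.99999999999999)
```

```bash
python3 - <<'E'
from h import *
r,p,a=plan([117.5,-511.7,231.3],12.9,[310,-140,270],90,10)
for x in r: print(x)
print(p,a)
r,p,a=plan(p,a,[480,230,290],90,10); print(r[0],p)
E
```

```text
[2.71, -3.19, -0.39, 0, 0, -7.71]
[3.11, -2.81, -0.38, 0, 0, -7.71]
[3.45, -2.35, -0.39, 0, 0, -7.71]
[3.75, -1.88, -0.39, 0, 0, -7.71]
[3.96, -1.35, -0.38, 0, 0, -7.71]
[4.11, -0.81, -0.39, 0, 0, -7.71]
[4.17, -0.26, -0.39, 0, 0, -7.71]
[4.18, 0.31, -0.39, 0, 0, -7.71]
[4.09, 0.87, -0.38, 0, 0, -7.71]
[3.94, 1.41, -0.39, 0, 0, -7.71]
[ 309.99432351 -140.04197663  270.        ] 89.99999999999999
[3.7, 1.7, -0.2, 0, 0, -0.0] [479.99432351 229.95802337 290.        ]
```

{"name": "move_arm", "arguments": {"deltas": [[2.7,-3.2,-0.4,0,0,-7.7],[3.1,-2.8,-0.4,0,0,-7.7],[3.45,-2.35,-0.4,0,0,-7.7],[3.75,-1.9,-0.4,0,0,-7.7],[3.95,-1.35,-0.4,0,0,-7.7],[4.1,-0.8,-0.4,0,0,-7.7],[4.2,-0.25,-0.4,0,0,-7.7],[4.2,0.3,-0.4,0,0,-7.7],[4.1,0.85,-0.4,0,0,-7.7],[3.95,1.4,-0.4,0,0,-7.7]], "grip": 4.2, "newtons": 25}}

```text
time_s: 1.15
eef_pos: [310.0, -137.8, 271.5]
ee_rot: [0.0, 0.706, 0.709, 0.0]
force: [0.5, -0.1, -0.7]
grip_width: 0.493
```

{"name": "move_arm", "arguments": {"deltas": [[3.7,1.7,-0.2,0,0,0],[3.7,1.7,-0.2,0,0,0],[3.7,1.7,-0.2,0,0,0],[3.7,1.7,-0.2,0,0,0],[3.7,1.7,-0.2,0,0,0],[3.7,1.7,-0.2,0,0,0],[3.7,1.7,-0.2,0,0,0],[3.7,1.7,-0.2,0,0,0],[3.7,1.7,-0.2,0,0,0],[3.7,1.7,-0.2,0,0,0]]}}

```text
time_s: 2.15
eef_pos: [480.4, 232.1, 291.1]
ee_rot: [-0.0, 0.707, 0.707, -0.0]
force: [1.5, -0.5, 0.4]
grip_width: 0.49
```

```bash
python3 - <<'E'
from h import *
s=ctrl.sense(); print(s["eef_pos"],s["ee_rot"],s["joints"])
p=eyes.camera_params("wrist"); im=eyes.capture("wrist"); cv2.imwrite("pics/w1.png",im)
np.savez("w1.npz",K=p["K"],T=p["camera_from_world"])
s=ctrl.sense(); print(s["eef_pos"],s["ee_rot"])
E
```

```text
[480.4012697  232.12632346 291.14125097] [-4.31566699e-05  7.07384134e-01  7.06829300e-01 -1.60013971e-04] [ 2.30417135e-01  2.96918008e-01  1.36383964e+00 -9.55318389e-05
  1.48115252e+00  2.31210357e-01]
[481.66755187 236.00417873 290.51948909] [-8.03648848e-04  7.06597643e-01  7.07614847e-01  5.94564290e-04]
```

View pics/w1.png

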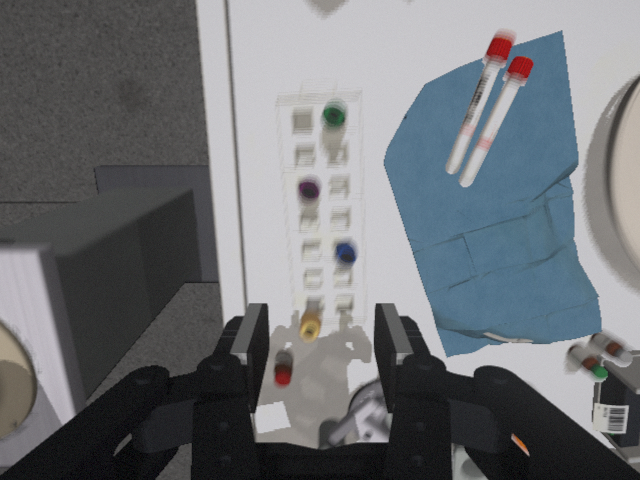

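```bash
python3 - <<'E'
from h import *
d=np.load("w1.npz"); p={"K":d["K"],"camera_from_world":d["T"]}
P={}
for n,uv,z in [("green",(334,112),119),("purple",(309,187),102),("blue",(346,253),102),("tan",(310,329),126),("vial",(283,378),46)]:
    P[n]=ray(p,uv,z); print(n,P[n].round(1))
for a,b in [("green","purple"),("purple","blue"),("blue","tan")]:
    print(np.linalg.norm((P[a]-P[b])[:2]).round(1))
s=ctrl.sense();print(s["eef_pos"])
im=eyes.capture("wrist");p=eyes.camera_params("wrist");np.savez("w2.npz",K=p["K"],T=p["camera_from_world"])
cv2.imwrite("pics/w2.png",cv2.resize(im[80:400,220:420],None,fx=3,fy=3)[:, :][0:960]) if 0 else cv2.imwrite("pics/w2.png",cv2.resize(im[80:360,220:420],None,fx=2.1,fy=2.1,interpolation=cv2.INTER_CUBIC))
E
```

```text
green [490.1 314.5 119. ]
purple [470.2 255.1 102. ]
blue [502.3 196.5 102. ]
tan [470.5 134.6 126. ]
vial [436.4  25.4  46. ]
62.7
66.8
69.6
[481.66755187 236.00417873 290.51948909]
```

View pics/w2.png

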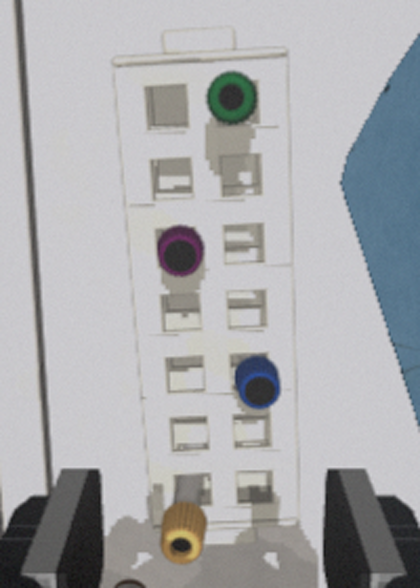

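```bash
python3 - <<'E'
from h import *
d=np.load("w2.npz"); p={"K":d["K"],"camera_from_world":d["T"]}
P={}
f=lambda u,v:(220+(u+.5)/2.1-.5,80+(v+.5)/2.1-.5)
for n,uv,z in [("green",f(231,96),119),("purple",f(180,255),102),("blue",f(260,390),102),("tan",f(182,545),126)]:
    P[n]=ray(p,uv,z); print(n,P[n].round(1))
for a,b in [("green","purple"),("purple","blue"),("blue","tan")]:
    print(np.linalg.norm((P[a]-P[b])[:2]).round(1))
E
```

```text
green [486.9 306.3 119. ]
purple [467.2 244.7 102. ]
blue [500.6 186.7 102. ]
tan [467.8 126.4 126. ]
64.7
66.9
68.6
```

{"name": "move_arm", "arguments": {"deltas": [[-2.75,-0.34,2.5,0,0,0],[-2.75,-0.34,2.5,0,0,0],[-2.75,-0.34,2.5,0,0,0],[-2.75,-0.34,2.5,0,0,0],[0,0,1.5,0,0,0],[0,0,2,0,0,0],[0,0,2,0,0,0],[0,0,2,0,0,0],[0,0,1.5,0,0,0],[0,0,0,0,0,0]]}}

```text
time_s: 3.25
eef_pos: [465.0, 119.9, 99.8]
ee_rot: [-0.001, 0.708, 0.707, -0.001]
force: [-0.2, -0.2, 0.5]
grip_width: 0.495
```

```bash
python3 - <<'E'
from h import *
im=eyes.capture("wrist"); cv2.imwrite("pics/w3.png",im)
s=ctrl.sense(); print(s["eef_pos"],s["force"])
E
```

```text
[465.82688166 119.9900492  101.01052249] [0.24473567 0.28467428 0.09935878]
```

View pics/w3.png

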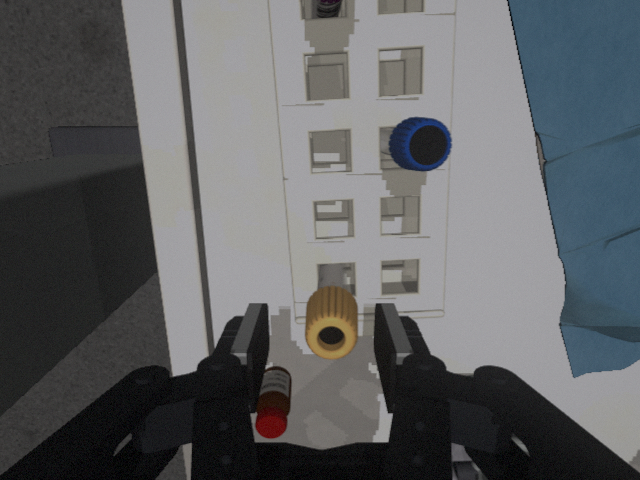

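```bash
python3 - <<'E'
from h import *
p=eyes.camera_params("wrist"); print(ray(p,(332,338),126)); s=ctrl.sense(); print(s["eef_pos"])
print(proj(p,s["eef_pos"]+[0,0,19]))
E
```

```text
[469.30892446 127.61183184 126.        ]
[465.82688166 119.9900492  101.01052249]
[321.65594942 347.9610078 ]
```

{"name": "move_arm", "arguments": {"deltas": [[0.65,0.28,0.1,0,0,0],[0,0,0,0,0,0],[0,0,0,0,0,0],[0,0,0,0,0,0],[0,0,0,0,0,0],[0,0,0,0,0,0],[0,0,0,0,0,0],[0,0,0,0,0,0],[0,0,0,0,0,0],[0,0,0,0,0,0]]}}

```text
time_s: 4.3
eef_pos: [469.2, 126.9, 100.3]
ee_rot: [-0.0, 0.707, 0.707, -0.0]
force: [-0.3, 0.6, -0.2]
grip_width: 0.492
```

{"name": "move_arm", "arguments": {"deltas": [[0,0,0,0,0,0],[0,0,0,0,0,0],[0,0,0,0,0,0],[0,0,0,0,0,0],[0,0,0,0,0,0],[0,0,0,0,0,0],[0,0,0,0,0,0],[0,0,-0.5,0,0,0],[0,0,-1,0,0,0],[0,0,-1.5,0,0,0]], "grip": 1.0, "newtons": 30}}

```text
time_s: 5.3
eef_pos: [469.0, 126.8, 130.9]
ee_rot: [-0.0, 0.708, 0.707, -0.0]
force: [0.4, -0.1, 0.8]
grip_width: 0.209
```

```bash
python3 - <<'E'
from h import *
im=eyes.capture("wrist"); cv2.imwrite("pics/w4.png",im)
s=ctrl.sense(); print(s["eef_pos"],s["force"],s["grip_width"])
E
```

```text
[470.27376968 126.95136651 133.55395121] [ 0.75274605 -0.25335615  2.83292756] 0.211364597789812
```

View pics/w4.png

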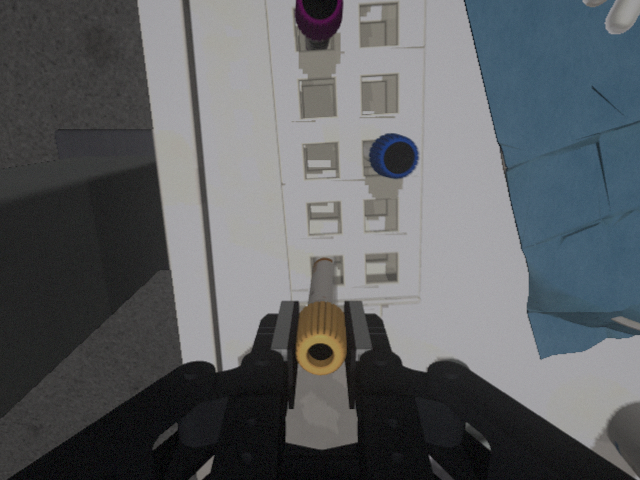

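{"name": "move_arm", "arguments": {"deltas": [[0,0,-3,0,0,0],[0,0,-4,0,0,0],[0,0,-4,0,0,0],[-2,0.8,-0.5,0,0,0],[-4,1.5,0,0,0,0],[-4.6,1.75,0,0,0,0],[-4.6,1.75,0,0,0,0],[-4.6,1.75,0,0,0,0],[-4.4,1.7,0,0,0,0],[-3,1.2,0,0,0,0]]}}

```text
time_s: 6.35
eef_pos: [573.8, -148.2, 245.3]
ee_rot: [0.0, 0.708, 0.706, -0.0]
force: [-0.2, 0.1, -0.7]
grip_width: 0.212
```

{"name": "move_arm", "arguments": {"deltas": [[0,0,0,0,0,0],[0,0,0,0,0,0],[0,0,0,0,0,0],[0,0,0,0,0,0],[0,0,0,0,0,0],[0,0,0,0,0,0],[0,0,0,0,0,0],[0,0,0,0,0,0],[0,0,0,0,0,0],[0,0,0,0,0,0]]}}

```text
time_s: 7.35
eef_pos: [573.4, -145.3, 245.3]
ee_rot: [-0.0, 0.708, 0.707, -0.0]
force: [0.1, 0.8, -0.3]
grip_width: 0.211
```

```bash
python3 - <<'E'
from h import *
p=eyes.camera_params("wrist");im=eyes.capture("wrist"); cv2.imwrite("pics/w5.png",im);np.savez("w5.npz",K=p["K"],T=p["camera_from_world"])
s=ctrl.sense(); print(s["eef_pos"],s["ee_rot"],s["force"],s["grip_width"])
E
```

```text
[ 573.36843421 -145.28486     245.30831199] [5.69032133e-06 7.07528194e-01 7.06685117e-01 4.70733333e-06] [ 0.34895967 -0.16441091  0.06501764] 0.21155700397808155
```

View pics/w5.png

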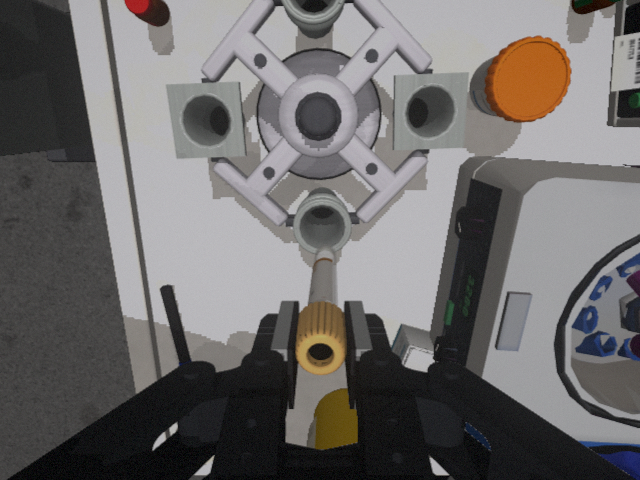

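```bash
python3 - <<'E'
from h import *
d=np.load("w5.npz"); p={"K":d["K"],"camera_from_world":d["T"]}
for n,uv,z in [("deepR",(322,223),98),("nut",(318,117),107),("shFar",(430,111),90),("shNear",(206,120),90),("foot",(324,252),148),("captop",(321,351),271)]: print(n,ray(p,uv,z).round(1))
E
```

```text
deepR [ 574.  -142.6   98. ]
nut [571.3 -66.5 107. ]
shFar [650.9 -62.5  90. ]
shNear [491.  -68.4  90. ]
foot [ 575.1 -148.7  148. ]
captop [ 573.1 -142.2  271. ]
```

{"name": "move_arm", "arguments": {"deltas": [[0.2,0,1,0,0,0],[0,0,2,0,0,0],[0,0,2,0,0,0],[0,0,2,0,0,0],[0,0,2,0,0,0],[0,0,1.5,0,0,0],[0,0,1,0,0,0],[0,0,0.5,0,0,0],[0,0,0.5,0,0,0],[0,0,0.5,0,0,0]]}}

```text
time_s: 8.4
eef_pos: [573.6, -143.3, 115.4]
ee_rot: [0.0, 0.707, 0.707, 0.0]
force: [-0.1, 0.3, -0.6]
grip_width: 0.209
```

```bash
python3 - <<'E'
from h import *
p=eyes.camera_params("wrist");im=eyes.capture("wrist"); cv2.imwrite("pics/w6.png",im)
s=ctrl.sense(); print(s["eef_pos"],s["force"],s["grip_width"])
E
```

```text
[ 573.26126375 -143.1979431   114.57080503] [-0.29181128 -0.09254951 -1.57527697] 0.20857565008643006
```

View pics/w6.png

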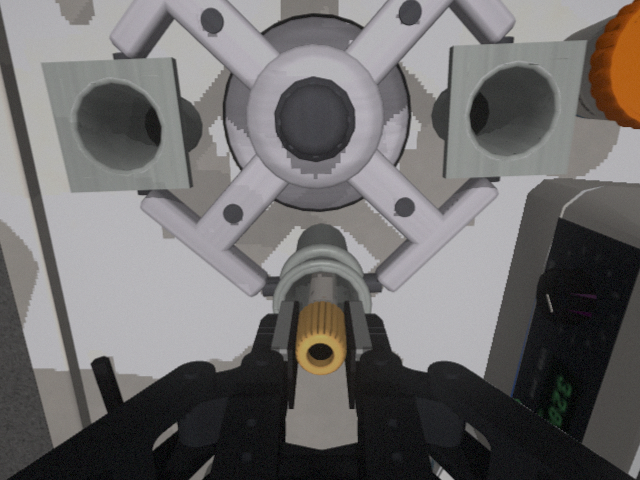

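{"name": "move_arm", "arguments": {"deltas": [[0,0,0.1,0,0,0],[0,0,0.1,0,0,0],[0,0,0.1,0,0,0],[0,0,0,0,0,0],[0,0,0,0,0,0],[0,0,0,0,0,0],[0,0,0,0,0,0],[0,0,0,0,0,0],[0,0,0,0,0,0],[0,0,0,0,0,0]]}}

```text
time_s: 9.45
eef_pos: [573.4, -143.2, 112.3]
ee_rot: [0.0, 0.707, 0.707, 0.0]
force: [-0.3, 0.4, 0.1]
grip_width: 0.209
```

{"name": "move_arm", "arguments": {"deltas": [[0,0,0,0,0,0],[0,0,0,0,0,0],[0,0,0,0,0,0],[0,0,0,0,0,0],[0,0,0,0,0,0],[0,0,0,0,0,0],[0,0,0,0,0,0],[0,0,0,0,0,0],[0,0,0,0,0,0],[0,0,0,0,0,0]], "grip": 4.2}}

```text
time_s: 10.45
eef_pos: [573.4, -143.3, 112.3]
ee_rot: [0.0, 0.708, 0.707, -0.0]
force: [0.3, -0.5, 0.3]
grip_width: 0.493
```

```bash
python3 - <<'E'
from h import *
p=eyes.camera_params("wrist");im=eyes.capture("wrist"); cv2.imwrite("pics/w7.png",im)
s=ctrl.sense(); print(s["eef_pos"],s["force"],s["grip_width"])
E
```

```text
[ 573.38604272 -143.24119831  112.28864424] [ 0.34947053 -0.8229634  -0.00613029] 0.49176572681848546
```

View pics/w7.png

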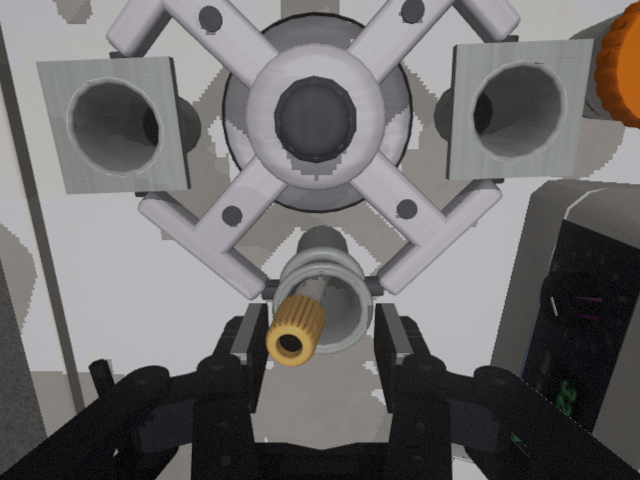

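{"name": "move_arm", "arguments": {"deltas": [[0,0,0,0,0,0],[0,0,-1,0,0,0],[0,0,-3,0,0,0],[0,0,-3.8,0,0,0],[2,-0.4,0,0,0,0],[4,-0.8,0,0,0,0],[4.8,-0.9,0,0,0,0],[4.8,-0.9,0,0,0,0],[4.8,-0.9,0,0,0,0],[4.8,-0.9,0,0,0,0]], "grip": 6.5}}

```text
time_s: 11.5
eef_pos: [524.8, 110.9, 190.7]
ee_rot: [0.0, 0.708, 0.707, 0.0]
force: [0.9, 0.5, -0.4]
grip_width: 0.763
```

{"name": "move_arm", "arguments": {"deltas": [[4.8,-0.9,0,0,0,0],[4.8,-0.9,0,0,0,0],[4.8,-0.9,0,0,0,0],[3.5,-0.7,0,0,0,0],[1.8,-0.4,0,0,0,0],[0,0,1,0,0,0],[0,0,2.5,0,0,0],[0,0,2.5,0,0,0],[0,0,2,0,0,0],[0,0,1,0,0,0]], "grip": 4.2}}

```text
time_s: 12.5
eef_pos: [487.2, 304.7, 98.3]
ee_rot: [-0.001, 0.708, 0.706, -0.001]
force: [0.1, -0.4, -0.3]
grip_width: 0.494
```

```bash
python3 - <<'E'
from h import *
p=eyes.camera_params("wrist");s=ctrl.sense();im=eyes.capture("wrist"); cv2.imwrite("pics/w8.png",im)
print(s["eef_pos"],s["force"],s["grip_width"],proj(p,s["eef_pos"]+[0,0,26]))
np.savez("w8.npz",K=p["K"],T=p["camera_from_world"])
cv2.imwrite("pics/t8.png",eyes.capture("top")[150:300,180:420]); print(ctrl.sense()["eef_pos"])
E
```

```text
[487.18330746 304.65533773  98.2624787 ] [ 0.07571579 -0.43203767 -0.29605153] 0.493677431125974 [321.57438185 359.43612746]
[487.43213584 305.00623714  99.14861132]
```

View pics/w8.png

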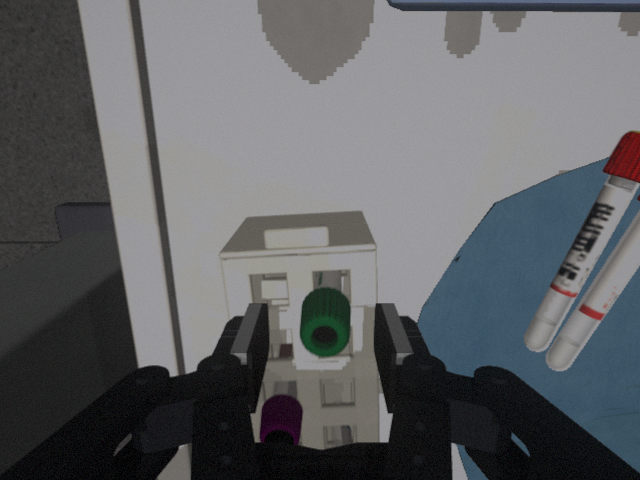

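View pics/t8.png

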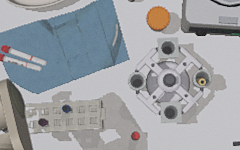

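```bash
python3 - <<'E'
from h import *
d=np.load("w8.npz"); p={"K":d["K"],"camera_from_world":d["T"]}
print(ray(p,(325,336),119))
E
```

```text
[488.38025975 310.54837069 119.        ]
```

{"name": "move_arm", "arguments": {"deltas": [[0.3,0.1,0.3,0,0,0],[0,0,0.25,0,0,0],[0,0,0,0,0,0],[0,0,0,0,0,0],[0,0,0,0,0,0],[0,0,0,0,0,0],[0,0,0,0,0,0],[0,0,0,0,0,0],[0,0,0,0,0,0],[0,0,0,0,0,0]]}}

```text
time_s: 13.6
eef_pos: [488.9, 308.8, 94.8]
ee_rot: [-0.0, 0.707, 0.707, -0.0]
force: [-0.9, -0.1, -0.1]
grip_width: 0.492
```

{"name": "move_arm", "arguments": {"deltas": [[0,0,0,0,0,0],[0,0,0,0,0,0],[0,0,0,0,0,0],[0,0,0,0,0,0],[0,0,0,0,0,0],[0,0,0,0,0,0],[0,0,0,0,0,0],[0,0,-0.5,0,0,0],[0,0,-1,0,0,0],[0,0,-1.5,0,0,0]], "grip": 1.0}}

```text
time_s: 14.6
eef_pos: [488.6, 308.8, 125.3]
ee_rot: [-0.0, 0.707, 0.707, -0.001]
force: [-0.0, 0.2, -0.2]
grip_width: 0.21
```

{"name": "move_arm", "arguments": {"deltas": [[0,0,-3.5,0,0,0],[0,0,-4.2,0,0,0],[0,0,-4.3,0,0,0],[-2,0.54,0,0,0,0],[-4.2,1.13,0,0,0,0],[-4.8,1.3,0,0,0,0],[-4.8,1.3,0,0,0,0],[-4.8,1.3,0,0,0,0],[-4.8,1.3,0,0,0,0],[-3,0.8,0,0,0,0]]}}

```text
time_s: 15.6
eef_pos: [565.6, 21.6, 245.7]
ee_rot: [0.0, 0.708, 0.706, 0.0]
force: [-0.1, 0.3, -0.3]
grip_width: 0.208
```

{"name": "move_arm", "arguments": {"deltas": [[-1.1,0.28,0,0,0,0],[0,0,0,0,0,0],[0,0,0,0,0,0],[0,0,0,0,0,0],[0,0,0,0,0,0],[0,0,0.5,0,0,0],[0,0,0.5,0,0,0],[0,0,0.5,0,0,0],[0,0,0,0,0,0],[0,0,0,0,0,0]]}}

```text
time_s: 16.6
eef_pos: [568.0, 13.8, 229.7]
ee_rot: [-0.0, 0.708, 0.707, -0.0]
force: [0.3, -0.1, 0.4]
grip_width: 0.208
```

```bash
python3 - <<'E'
from h import *
p=eyes.camera_params("wrist");s=ctrl.sense();im=eyes.capture("wrist"); cv2.imwrite("pics/w9.png",im)
print(s["eef_pos"],s["force"],s["grip_width"])
np.savez("w9.npz",K=p["K"],T=p["camera_from_world"])
f=s["eef_pos"]-[0,0,90.8]; print("foot exp",f,proj(p,f),proj(p,[568.3,13.1,98]))
E
```

```text
[568.03106097  13.75012796 229.66246133] [ 0.31955021 -0.08211918  0.35659906] 0.20829489523578718
foot exp [568.03106097  13.75012796 138.86246133] [321.30267366 250.14904679] [321.61198481 232.96527953]
```

View pics/w9.png

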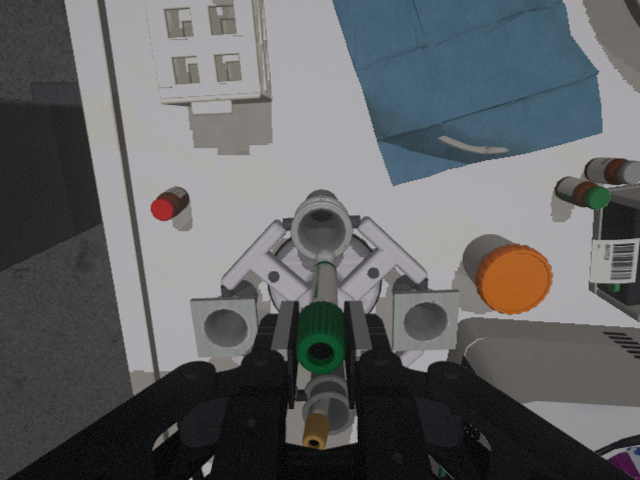

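```bash
python3 - <<'E'
from h import *
d=np.load("w9.npz"); p={"K":d["K"],"camera_from_world":d["T"]}
print(ray(p,(322,224),98),ray(p,(324,253),139))
im=cv2.imread("pics/w9.png")[170:290,250:390]; cv2.imwrite("pics/w9c.png",cv2.resize(im,None,fx=5,fy=5,interpolation=cv2.INTER_CUBIC))
E
```

```text
[568.58237613  19.75556951  98.        ] [569.70504756  11.92583942 139.        ]
```

View pics/w9c.png

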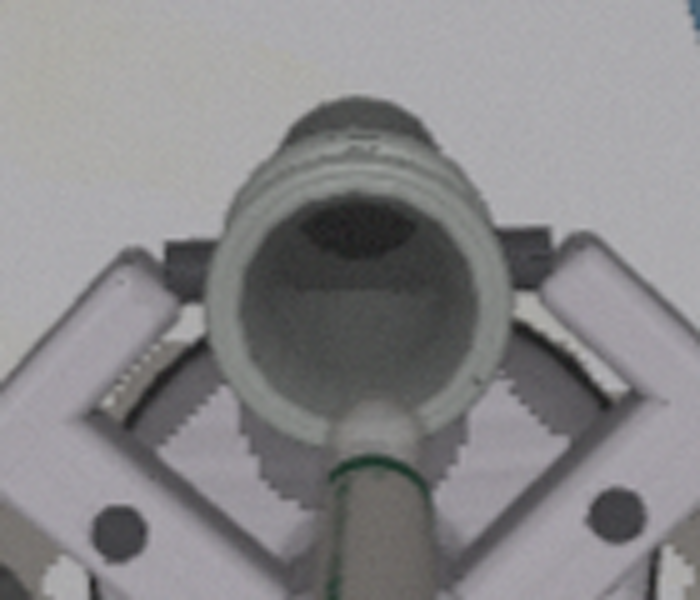

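{"name": "move_arm", "arguments": {"deltas": [[0.1,-0.1,1,0,0,0],[0,0,2,0,0,0],[0,0,2,0,0,0],[0,0,2,0,0,0],[0,0,2,0,0,0],[0,0,1.5,0,0,0],[0,0,1,0,0,0],[0,0,0.5,0,0,0],[0,0,0.3,0,0,0],[0,0,0,0,0,0]]}}

```text
time_s: 17.65
eef_pos: [567.2, 14.8, 106.9]
ee_rot: [0.0, 0.707, 0.707, 0.0]
force: [0.7, -0.0, 0.7]
grip_width: 0.208
```

{"name": "move_arm", "arguments": {"deltas": [[0,0,0,0,0,0],[0,0,0,0,0,0],[0,0,0,0,0,0],[0,0,0,0,0,0],[0,0,0,0,0,0],[0,0,-1,0,0,0],[0,0,-2,0,0,0],[0,0,-3,0,0,0],[0,0,-3,0,0,0],[0,0,0,0,0,0]], "grip": 6}}

```text
time_s: 18.65
eef_pos: [568.7, 14.5, 201.7]
ee_rot: [0.003, 0.707, 0.707, 0.002]
force: [0.7, -0.4, -1.1]
grip_width: 0.697
```

```bash
python3 - <<'E'
from h import *
p=eyes.camera_params("wrist");s=ctrl.sense();im=eyes.capture("wrist"); cv2.imwrite("pics/w10.png",im)
print(s["eef_pos"],s["force"],s["grip_width"])
E
```

```text
[568.72098288  14.51993009 201.66352518] [ 0.65323169 -0.38936454 -1.09486234] 0.6967431944806611
```

View pics/w10.png

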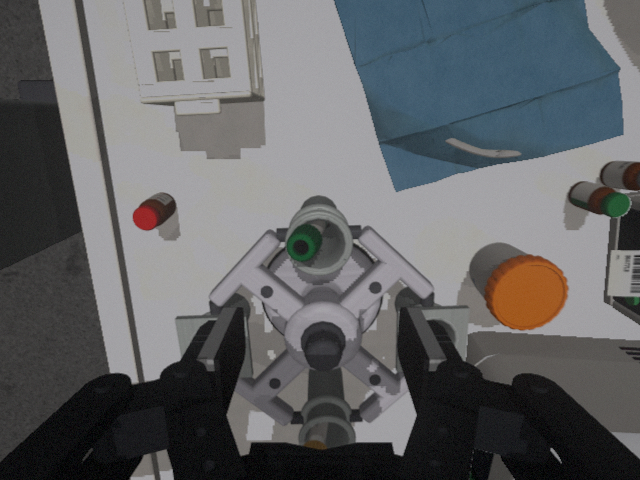

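{"name": "move_arm", "arguments": {"deltas": [[2.5,-1.1,0,0,0,0],[4.4,-1.9,0,0,0,0],[4.4,-1.9,0,0,0,0],[4.4,-1.9,0,0,0,0],[4.4,-1.9,0,0,0,0],[3,-1.3,0,0,0,0],[0,0,2,0,0,0],[0,0,2.5,0,0,0],[0,0,2.5,0,0,0],[0,0,1.5,0,0,0]], "grip": 4.2}}

```text
time_s: 19.7
eef_pos: [466.0, 245.6, 109.3]
ee_rot: [-0.001, 0.707, 0.707, -0.002]
force: [0.1, -0.3, 0.1]
grip_width: 0.492
```

```bash
python3 - <<'E'
from h import *
p=eyes.camera_params("wrist");s=ctrl.sense();im=eyes.capture("wrist"); cv2.imwrite("pics/w11.png",im)
print(s["eef_pos"],s["force"],s["grip_width"])
np.savez("w11.npz",K=p["K"],T=p["camera_from_world"]);print(proj(p,[467.5,244.8,102]))
E
```

```text
[466.01755159 245.59862759 109.30432273] [ 0.08528818 -0.31919414  0.10784503] 0.49181574377068127
[325.1736452  315.07251525]
```

View pics/w11.png

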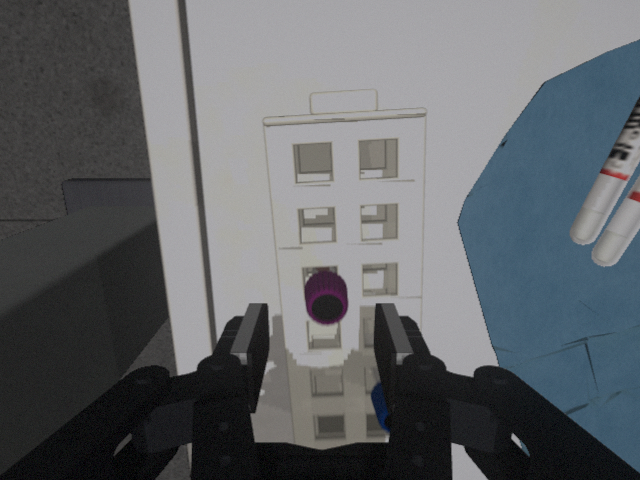

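{"name": "move_arm", "arguments": {"deltas": [[0.15,0.2,1,0,0,0],[0,0,1.2,0,0,0],[0,0,1,0,0,0],[0,0,0,0,0,0],[0,0,0,0,0,0],[0,0,0,0,0,0],[0,0,0,0,0,0],[0,0,0,0,0,0],[0,0,0,0,0,0],[0,0,0,0,0,0]]}}

```text
time_s: 20.75
eef_pos: [469.3, 247.4, 79.9]
ee_rot: [0.0, 0.707, 0.707, 0.0]
force: [0.1, -0.5, 0.7]
grip_width: 0.49
```

{"name": "move_arm", "arguments": {"deltas": [[0,0,0,0,0,0],[0,0,0,0,0,0],[0,0,0,0,0,0],[0,0,0,0,0,0],[0,0,0,0,0,0],[0,0,0,0,0,0],[0,0,0,0,0,0],[0,0,-0.5,0,0,0],[0,0,-1,0,0,0],[0,0,-1.5,0,0,0]], "grip": 1.0}}

```text
time_s: 21.75
eef_pos: [469.4, 247.3, 110.5]
ee_rot: [0.0, 0.708, 0.707, -0.0]
force: [-0.1, -0.6, -0.2]
grip_width: 0.212
```

{"name": "move_arm", "arguments": {"deltas": [[0,0,-3.8,0,0,0],[0,0,-4.4,0,0,0],[0,0,-4.3,0,0,0],[-2.2,1.3,0,0,0,0],[-4.1,2.4,0,0,0,0],[-4.1,2.4,0,0,0,0],[-4.1,2.4,0,0,0,0],[-4.1,2.4,0,0,0,0],[-4.1,2.4,0,0,0,0],[-4.1,2.4,0,0,0,0]]}}

```text
time_s: 22.75
eef_pos: [626.9, -22.8, 236.0]
ee_rot: [0.001, 0.708, 0.707, 0.0]
force: [1.8, 0.9, 0.3]
grip_width: 0.208
```

{"name": "move_arm", "arguments": {"deltas": [[-2.7,1.6,0,0,0,0],[-1.5,0.9,0,0,0,0],[0,0,0,0,0,0],[0,0,0,0,0,0],[0,0,0,0,0,0],[0,0,1,0,0,0],[0,0,1,0,0,0],[0,0,0,0,0,0],[0,0,0,0,0,0],[0,0,0,0,0,0]]}}

```text
time_s: 23.75
eef_pos: [651.1, -62.8, 215.1]
ee_rot: [0.0, 0.707, 0.707, 0.0]
force: [-0.7, 0.1, 0.6]
grip_width: 0.206
```

```bash
python3 - <<'E'
from h import *
p=eyes.camera_params("wrist");s=ctrl.sense();im=eyes.capture("wrist"); cv2.imwrite("pics/w12.png",im)
print(s["eef_pos"],s["force"],s["grip_width"])
f=s["eef_pos"]-[0,0,75.9]; print("foot exp",f,proj(p,f),proj(p,[651,-63.5,90]))
E
```

```text
[651.07470834 -62.78341512 215.09083626] [-0.72625072  0.14515352  0.61378141] 0.20578144626750242
foot exp [651.07470834 -62.78341512 139.19083626] [321.24272667 258.2097765 ] [321.01378081 235.59694275]
```

View pics/w12.png

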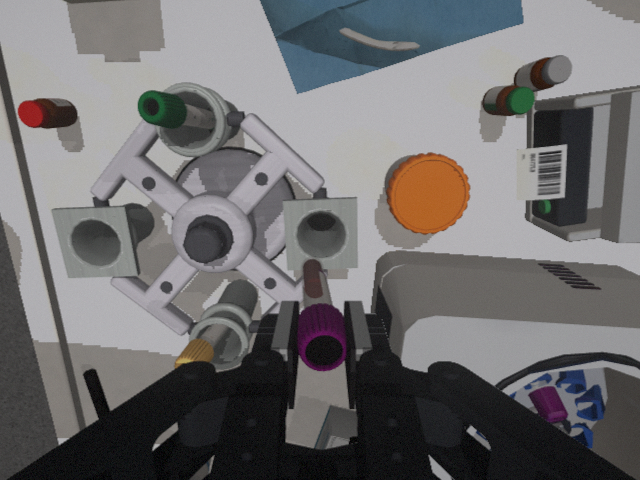

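{"name": "move_arm", "arguments": {"deltas": [[0.2,0.4,1,0,0,0],[0,0,1.5,0,0,0],[0,0,1.5,0,0,0],[0,0,1.5,0,0,0],[0,0,1.5,0,0,0],[0,0,1.5,0,0,0],[0,0,1,0,0,0],[0,0,0.7,0,0,0],[0,0,0.5,0,0,0],[0,0,0,0,0,0]]}}

```text
time_s: 24.8
eef_pos: [654.9, -60.8, 107.4]
ee_rot: [-0.0, 0.707, 0.707, -0.0]
force: [0.4, -0.0, 0.7]
grip_width: 0.206
```

```bash
python3 - <<'E'
from h import *
s=ctrl.sense();im=eyes.capture("wrist"); cv2.imwrite("pics/w13.png",im)
print(s["eef_pos"],s["force"],s["grip_width"])
E
```

```text
[654.90556863 -60.80029285 107.37635199] [ 0.35652648 -0.02275026  0.70981273] 0.2058794130358431
```

View pics/w13.png

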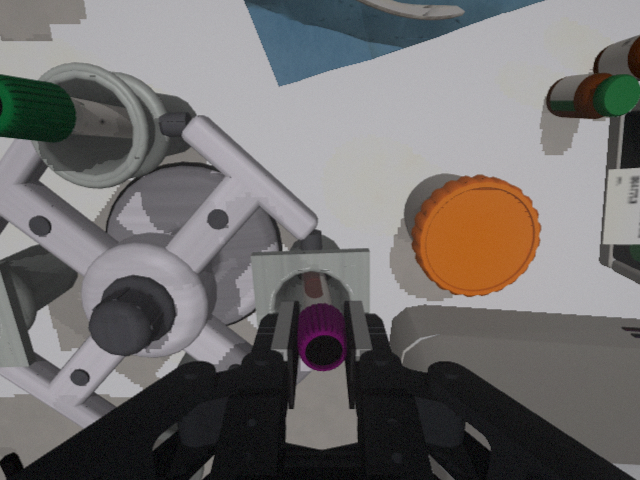

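{"name": "move_arm", "arguments": {"deltas": [[0,0,0,0,0,0],[0,0,0,0,0,0],[0,0,0,0,0,0],[0,0,0,0,0,0],[0,0,0,0,0,0],[0,0,-1,0,0,0],[0,0,-2,0,0,0],[0,0,-3,0,0,0],[0,0,-3,0,0,0],[0,0,0,0,0,0]], "grip": 5.2}}

```text
time_s: 25.85
eef_pos: [656.5, -61.2, 203.5]
ee_rot: [0.004, 0.707, 0.707, 0.002]
force: [0.3, 0.7, 0.8]
grip_width: 0.607
```

```bash
python3 - <<'E'
from h import *
s=ctrl.sense();im=eyes.capture("wrist"); cv2.imwrite("pics/w14.png",im)
print(s["eef_pos"],s["force"],s["grip_width"])
E
```

```text
[656.52783413 -61.21198385 203.45504119] [0.33708831 0.73698677 0.7522122 ] 0.6072382303449955
```

View pics/w14.png

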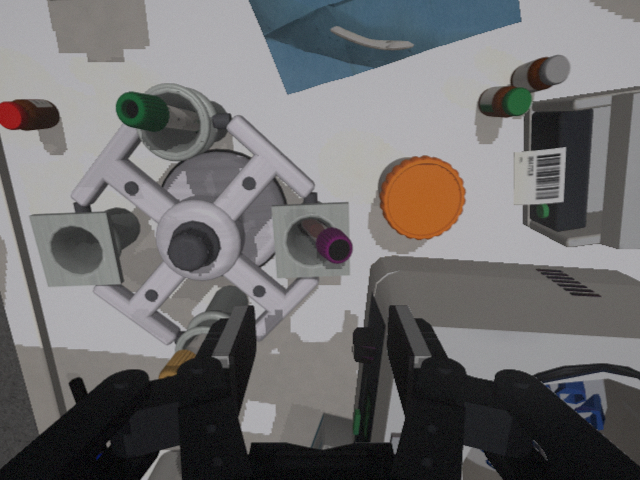

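{"name": "move_arm", "arguments": {"deltas": [[2.1,-1.3,0,0,0,0],[4.1,-2.5,0,0,0,0],[4.1,-2.5,0,0,0,0],[4.1,-2.5,0,0,0,0],[4.1,-2.5,0,0,0,0],[4.1,-2.5,0,0,0,0],[2.3,-1.6,0,0,0,0],[0,0,2,0,0,0],[0,0,3,0,0,0],[0,0,3,0,0,0]], "grip": 4.2}}

```text
time_s: 26.9
eef_pos: [500.8, 188.6, 116.6]
ee_rot: [-0.0, 0.707, 0.707, -0.0]
force: [0.4, -0.7, -0.6]
grip_width: 0.489
```

```bash
python3 - <<'E'
from h import *
p=eyes.camera_params("wrist");s=ctrl.sense();im=eyes.capture("wrist"); cv2.imwrite("pics/w15.png",im)
print(s["eef_pos"],s["force"],s["grip_width"])
np.savez("w15.npz",K=p["K"],T=p["camera_from_world"]);print(proj(p,[501,187,102]))
E
```

```text
[500.75196542 188.57120487 116.6124836 ] [ 0.3778707  -0.66758646 -0.60740081] 0.48856260097270404
[322.09450572 308.71976687]
```

View pics/w15.png

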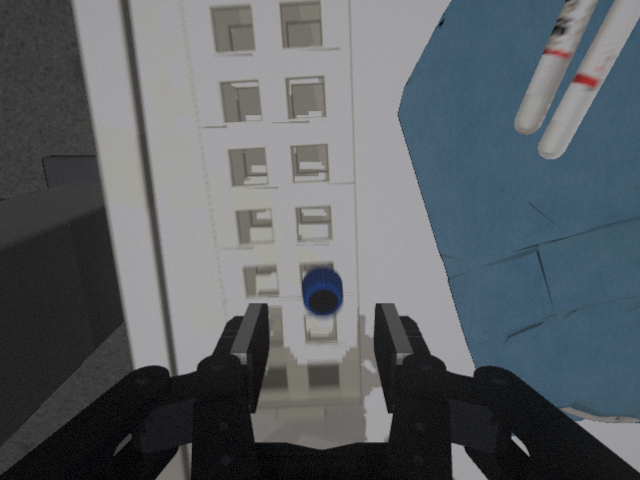

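{"name": "move_arm", "arguments": {"deltas": [[0.1,0.05,1.3,0,0,0],[0,0,1.5,0,0,0],[0,0,1,0,0,0],[0,0,0,0,0,0],[0,0,0,0,0,0],[0,0,0,0,0,0],[0,0,0,0,0,0],[0,0,0,0,0,0],[0,0,0,0,0,0],[0,0,0,0,0,0]]}}

```text
time_s: 27.95
eef_pos: [501.8, 189.3, 79.9]
ee_rot: [0.0, 0.708, 0.707, 0.0]
force: [-0.1, 0.3, 1.4]
grip_width: 0.492
```

{"name": "move_arm", "arguments": {"deltas": [[0,0,0,0,0,0],[0,0,0,0,0,0],[0,0,0,0,0,0],[0,0,0,0,0,0],[0,0,0,0,0,0],[0,0,0,0,0,0],[0,0,0,0,0,0],[0,0,-0.5,0,0,0],[0,0,-1,0,0,0],[0,0,-1.5,0,0,0]], "grip": 1.0}}

```text
time_s: 28.95
eef_pos: [501.6, 189.3, 110.4]
ee_rot: [-0.0, 0.707, 0.707, -0.0]
force: [0.7, 0.6, -0.2]
grip_width: 0.214
```

{"name": "move_arm", "arguments": {"deltas": [[0,0,-3.5,0,0,0],[0,0,-4,0,0,0],[0,0,-3,0,0,0],[-2.5,-0.1,0,0,0,0],[-4.5,-0.2,0,0,0,0],[-4.5,-0.2,0,0,0,0],[-4.5,-0.2,0,0,0,0],[-4.5,-0.2,0,0,0,0],[-3.8,-0.1,0,0,0,0],[-1.6,0,0,0,0,0]]}}

```text
time_s: 29.95
eef_pos: [491.3, -72.6, 215.8]
ee_rot: [0.001, 0.709, 0.706, 0.0]
force: [0.8, -0.3, -0.2]
grip_width: 0.212
```

{"name": "move_arm", "arguments": {"deltas": [[0,0,0,0,0,0],[0,0,0,0,0,0],[0,0,0,0,0,0],[0,0,0,0,0,0],[0,0,0,0,0,0],[0,0,0,0,0,0],[0,0,0,0,0,0],[0,0,0,0,0,0],[0,0,0,0,0,0],[0,0,0,0,0,0]]}}

```text
time_s: 30.95
eef_pos: [491.5, -69.7, 214.8]
ee_rot: [-0.0, 0.707, 0.707, -0.0]
force: [-0.2, 0.5, -0.6]
grip_width: 0.208
```

```bash
python3 - <<'E'
from h import *
p=eyes.camera_params("wrist");s=ctrl.sense();im=eyes.capture("wrist"); cv2.imwrite("pics/w16.png",im)
print(s["eef_pos"],s["force"],s["grip_width"])
f=s["eef_pos"]-[0,0,75.9]; print("foot exp",f,proj(p,f),proj(p,[491.3,-69.5,90]))
E
```

```text
[491.46955054 -69.66006281 214.79081791] [-0.1536077   0.46125529 -0.56010536] 0.20838872859885457
foot exp [491.46955054 -69.66006281 138.89081791] [321.32514564 258.23108739] [320.98220831 234.54709244]
```

View pics/w16.png

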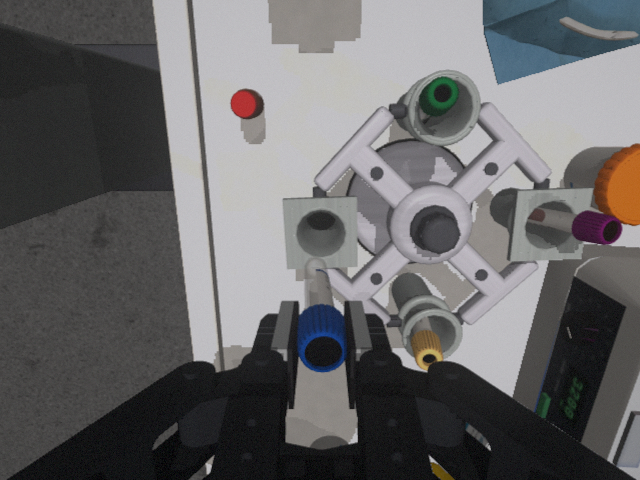

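{"name": "move_arm", "arguments": {"deltas": [[0.3,0.3,1,0,0,0],[0,0,1.5,0,0,0],[0,0,1.5,0,0,0],[0,0,1.5,0,0,0],[0,0,1.5,0,0,0],[0,0,1.5,0,0,0],[0,0,1,0,0,0],[0,0,0.7,0,0,0],[0,0,0.5,0,0,0],[0,0,0,0,0,0]]}}

```text
time_s: 32.0
eef_pos: [494.4, -66.6, 107.4]
ee_rot: [-0.0, 0.707, 0.707, -0.0]
force: [-0.1, 0.0, -0.4]
grip_width: 0.21
```

```bash
python3 - <<'E'
from h import *
s=ctrl.sense();im=eyes.capture("wrist"); cv2.imwrite("pics/w17.png",im)
print(s["eef_pos"],s["force"],s["grip_width"])
E
```

```text
[494.37649134 -66.56399059 107.40219404] [-0.06864964  0.04264312 -0.40291112] 0.21001074821493096
```

View pics/w17.png

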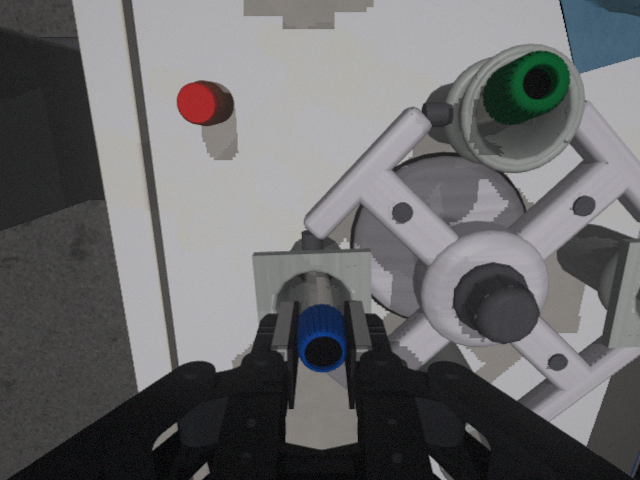

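{"name": "move_arm", "arguments": {"deltas": [[0,0,0,0,0,0],[0,0,0,0,0,0],[0,0,0,0,0,0],[0,0,0,0,0,0],[0,0,0,0,0,0],[0,0,-1,0,0,0],[0,0,-2,0,0,0],[0,0,-3,0,0,0],[0,0,-3,0,0,0],[0,0,-2,0,0,0]], "grip": 5.2}}

```text
time_s: 33.05
eef_pos: [494.9, -66.8, 220.7]
ee_rot: [0.001, 0.707, 0.707, 0.001]
force: [0.0, 0.7, 0.6]
grip_width: 0.607
```

{"name": "move_arm", "arguments": {"deltas": [[-1,-1,-2,0,0,0],[-2,-2,-2,0,0,0],[-2,-2,-2,0,0,0],[-2,-2,-1,0,0,0],[-2,-2,0,0,0,0],[-1,-1,0,0,0,0],[0,0,0,0,0,0],[0,0,0,0,0,0],[0,0,0,0,0,0],[0,0,0,0,0,0]]}}

```text
time_s: 34.05
eef_pos: [394.7, -166.1, 287.8]
ee_rot: [-0.0, 0.707, 0.707, 0.0]
force: [-0.3, -0.7, -1.0]
grip_width: 0.61
```

```bash
python3 - <<'E'
from h import *
s=ctrl.sense();im=eyes.capture("wrist"); cv2.imwrite("pics/w18.png",im)
t=eyes.capture("top")
cv2.imwrite("pics/t18.png",cv2.resize(t[150:300,280:500],None,fx=3.5,fy=3.5,interpolation=cv2.INTER_CUBIC))
print(s["eef_pos"],s["force"],s["grip_width"])
E
```

```text
[ 394.73949253 -166.07407906  287.82815108] [-0.29409197 -0.6977787  -1.00624872] 0.6100867827694776
```

View pics/w18.png

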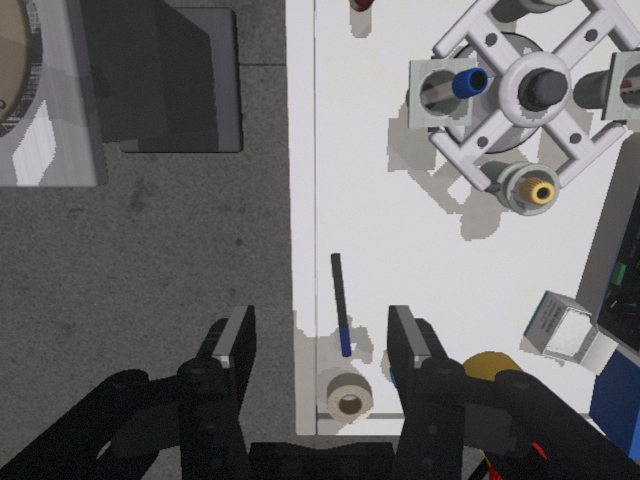

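View pics/t18.png

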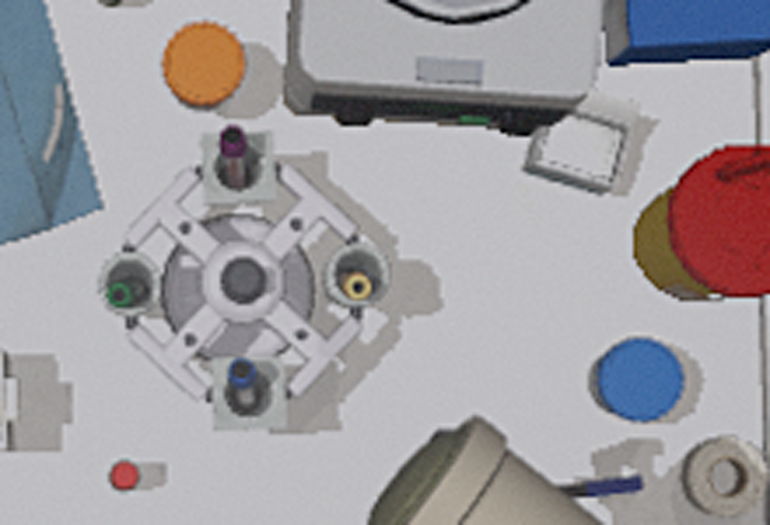

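```bash
python3 - <<'E'
from h import *
p=eyes.camera_params("top")
f=lambda u,v:(280+(u+.5)/3.5-.5,150+(v+.5)/3.5-.5)
B={"green":(568.4,13.3),"tan":(573.6,-144.5),"purple":(651,-63.3),"blue":(491.3,-69.5)}
for n,uv,z,fz in [("green",f(120,296),129,14),("tan",f(357,287),136,14),("purple",f(233,133),127,30),("blue",f(241,369),127,30)]:
    X=ray(p,uv,z); d=X[:2]-B[n]; print(n,X.round(1),d.round(1),"lean if foot on axis",np.degrees(np.arctan(np.hypot(*d)/(z-fz))).round(1))
for n,uv,z in [("vial",f(124,475),46),("cup",f(640,380),66)]: print(n,ray(p,uv,z).round(1))
w=eyes.camera_params("wrist")
for n,uv,z in [("tan",(542,192),136),("blue",(477,79),127)]: print(n,ray(w,uv,z).round(1))
im=cv2.imread("pics/w18.png")[0:230,390:640]; cv2.imwrite("pics/w18c.png",cv2.resize(im,None,fx=2.6,fy=2.6,interpolation=cv2.INTER_CUBIC))
s=eyes.capture("scene"); cv2.imwrite("pics/s18.png",cv2.resize(s[190:300,270:400],None,fx=5,fy=5,interpolation=cv2.INTER_CUBIC))
E
```

```text
green [556.8  19.6 129. ] [-11.6   6.3] lean if foot on axis 6.5
tan [ 561.9 -141.6  136. ] [-11.7   2.9] lean if foot on axis 5.6
purple [669.3 -58.4 127. ] [18.3  4.9] lean if foot on axis 11.1
blue [506.7 -62.9 127. ] [15.4  6.6] lean if foot on axis 9.8
vial [433.6  18.1  46. ]
cup [ 500.7 -351.1   66. ]
tan [ 559.7 -140.8  136. ]
blue [505.  -61.8 127. ]
```

View pics/w18c.png

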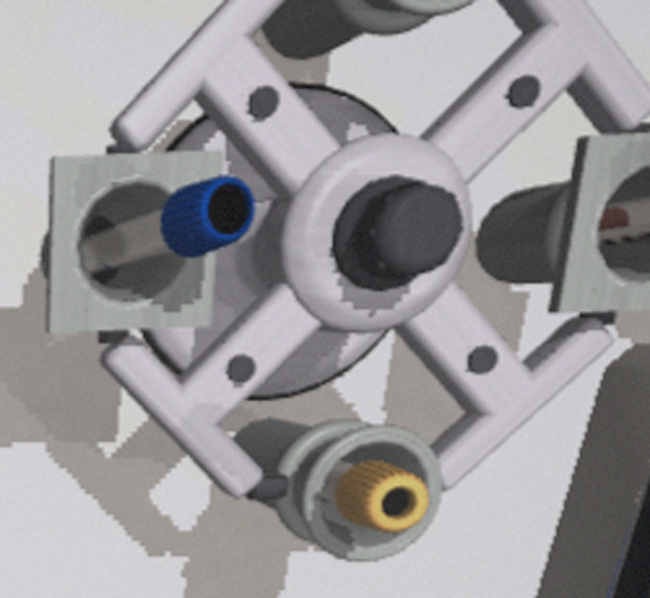

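View pics/s18.png

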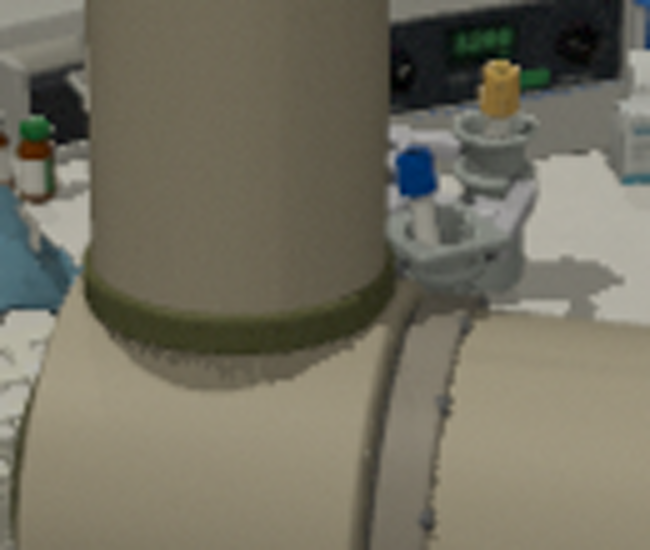

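```bash
python3 - <<'E'
from h import *
print(ctrl.sense()["time_s"]); print(order.finish_job())
E
```

```text
34.2
the job is handed in; nothing more can be done
None
```

I loaded all four tubes and handed the job in at 34.2 s of the 99 s allowed. No verdict was reported.

- **Placement:** The tan and green long tubes are in the two facing deep buckets. The purple and blue short tubes are in the two facing shallow ones. I let go of each tube about 2 mm above its computed seat, the wrist force stayed near zero, and the gripper was well clear at the end.
- **Last checks:** The final top picture shows one tube in each correct bucket. The wrist picture shows the tan and blue tubes in theirs. The vial and the specimen cup are within about 2 mm of where they started.
- **Lean:** After release each tube tipped against its bucket wall. From the top view I get about 6° for the long tubes and 10–11° for the short ones, taking each foot as on the bucket's axis. With a foot off to the side a short tube could lean more, to about 16° at worst by the bucket's geometry. The limit is 20°.
- **Not measured directly:** I did not measure the feet's heights in the buckets or the buckets' own tilt. I estimated the tilt at a degree or two from the weights, and the pictures show nothing that contradicts it.

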